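# Hang an injector rack on the spring-balanced drain arm

## Robot

A 6-joint arm with a two-finger parallel gripper is mounted at the origin on the work surface. World frame = base frame: x ahead of the robot, y to its left, z up, the work surface at z = 0. Lengths are in m, angles in rad, forces in N, time in s.
With the tool pointing down it reaches from about 0.275 to 0.825 m from the base axis. Payload 5.2 kg.
Tool frame: the origin (TCP) lies between the finger pads; the fingertips stand 11 mm ahead of it and the grasp point (between the pads) lies 8 mm behind it; z points along the fingers, y is the line along which they close (so a half turn about z gives the same grasp; the last joint's range is limited). The gripper opens to 93 mm and grips with 3 to 60 N. Pads are 15 mm wide; open, the fingers measure 128 mm over their backs; the gripper's body (75 mm by 188 mm) begins 65 mm behind the grasp point.
Start: joints at [-1.404, 0.259, 1.535, -0, 1.348, -0.203], TCP at [0.199, -0.513, 0.23] pointing down, gripper open.
Joint ranges: [-3.14, 3.14], [-0.91, 2.08], [0.19, 2.58], [-1.22, 4.36], [0.22, 2.71], [-3.12, 3.12]. Speed limits (rad/s): [2.57, 2.57, 3.14, 3.14, 3.14, 3.14].

## Interface

Orientations are given as a unit quaternion [x, y, z, w].
In Python, from bench import monitor, grab_frame, order gives the robot as it stands.
- The arm moves only by the tool jog_arm, never from a script. Its argument "steps" is a list of rows, each a list of 4 numbers: the shift along the tool's x, y, z in cm, then the turn about the tool's z in rad. In form: [[x, y, z, twist], ...]. A call has 1 to 5 rows; each row is the pose to reach, as a shift and turn from the pose commanded when the call began, along the tool's axes at that moment; what a row does not reach only later rows make up. A row lasts 1/12 s, in which the tool goes at most 41.7 mm and 7.16 degrees, less where a joint would pass 70% of its speed; a pose out of reach is approached as far as the arm can. A call with a gripper value outside its range is refused whole. "jaw" is the opening, from -1 (shut) to 1 (fully open), set as the call begins (left out, the last holds). The fingers move at their own pace and stop on an object; "newtons" is the grip in N (left out, the last holds). Time passes only in rows, so rows that repeat a pose let the fingers close. It gives the time, the measured TCP pose, the force and the opening at its end, in the units of the state.
- monitor.get_state(): the state, without advancing time (a new reading comes with each control period).
- grab_frame(name): name is "side" or "top" or "wrist"; returns a dict with "img" (400x640x3 uint8, red, green, blue), "depth" (400x640 float32, m along the optical axis (not along the pixel's ray), 0 where there is no reading), "vfov" (degrees; the focal length in pixels is half the picture's height over the tangent of half this angle, whatever the lens; pixels are square), "cx", "cy" (the principal point, pixels), "pose" (4x4, takes a point from camera to world coordinates). Camera axes: x right, y down, z forward; pixel columns grow to the right and rows downward; lengths in m; the calibration is good to about 2 mm. A picture is of the moment at which its call begins.
- order.hand_in(): hands the job in, once; it reports no verdict.
The state is a dict: "t": time; "joint_positions": joint angles; "dq": joint speeds; "joint_torque": joint torques, N m; "tool_pos": TCP position; "orientation": TCP orientation; "contact_force": force on the tool from outside, world axes, zero at the start; "moment": the same for the moment, N m; "width": finger opening in m.
Only numpy, scipy, OpenCV 4.12 (cv2) and the standard library are available. Lean on these libraries where they do the work, as an engineer would, in place of code of your own. Each camera call takes 0.05 s, during which the arm holds its last target. There are 200 camera calls.

## Task

Pick up the rack of four fuel injectors by its black grip block and hang it by its crossbar in the forked end of the spring-balanced arm, so that it drains over the tray. The arm sinks under the weight: keep hold and ride down gently with it, pause when it has settled and carries the whole weight, and only then let go, so that the arm never drops, springs up or is pressed hard. Leave everything else on the bench undisturbed.

Things in the scene. Friction and masses are not known exactly. Their poses are not given: they have to be found in the camera images.
- carrier: Loose injector rack, 0.27 to 0.9 kg (unknown beforehand), balanced about its upright stem; origin at the centre of its underside, z up. Aluminium base plate 100 mm (its x) by 80 mm (its y), four upright steel injectors reaching 74 mm above the underside, a central stem 10 mm in diameter, a crossbar, and a black grip block on top; 190 mm tall overall.
- grip (a point): Centre of the rack's black grip block, 169 mm above the rack's underside: an upright square block 24 x 24 mm and 42 mm tall (148 to 190 mm above the underside), its faces square to the rack's x and y axes. Its frame is the rack's.
- bar (a point): Centre of the rack's crossbar, on the stem, 130 mm above the rack's underside (39 mm below the centre of the grip block): a round steel bar 8 mm in diameter, 98 mm long along the rack's x axis, sticking out on both sides of the stem.
- stand: Fixed balancer stand; origin on the bench below the hinge; z up. Its arm points along its +y. A dark steel drip tray (150 x 260 mm, 18 mm high) lies below the arm, centre 240 mm along +y; the grey post and spring drum stand at the origin, up to 250 mm high. The hinge axis runs along the stand's x, 215 mm up, so the sinking fork follows an arc (5 mm out, then back); dragging it along y also loads the arm.
- fork_seat (a point): Where the crossbar's centre lies when hung: middle of the trough in the arm's forked end, 274 mm from the hinge along the stand's y, 272 mm above the bench while the arm is empty; moves with the arm. Axes are the stand's while empty: y along the arm to its tip, x across. The crossbar lies across both prongs (along x, either way round) on the trough floor, 4 mm below this point.
- fork_tip (a point): Open tip of the fork, mid-way between the tops of its two upturned lips. Two steel prongs, 12 mm wide, 28 mm slot between them for the stem, open here and 78 mm deep. The trough on the prongs is 29 mm long, from the lips (10 mm above its floor) to the back stops (21 mm). Bring the rack in from beyond the tip with its bar above the lips, then lower it. Empty, the fork slopes up to its tip by 0.17 rad.
- balance_arm (a joint): Hinge angle of the spring arm, rad: 0 = empty, resting raised on its upper stop; grows as the fork sinks, to 0.45 at the lower stop. The fork takes about 1.5 N before it moves, then sinks about 14 mm (0.05 rad) per newton, so the rack settles 15 to 105 mm down, by its weight. Lightly damped: let go 10 mm too high or too low, it jumps (over 55 mm/s at the fork).
- injector_a: Loose fuel injector lying on the bench, 66 x 18 mm. Bystander, leave alone; origin at the centre of its underside.
- injector_b: Loose fuel injector lying on the bench, 66 x 18 mm. Bystander, leave alone; origin at the centre of its underside.
- sleeve_a: Grey sleeve standing on end, 26 mm in diameter, 60 mm tall. Bystander, leave alone; origin at the centre of its underside.
- sleeve_b: Grey sleeve standing on end, 26 mm in diameter, 45 mm tall. Bystander, leave alone; origin at the centre of its underside.
- funnel: Aluminium funnel standing mouth down, 100 mm in diameter, 100 mm tall. Bystander, leave alone; origin at the centre of its underside.
- timer: Black bench timer with an amber window, 130 mm wide, 77 mm tall. Bystander, leave alone; origin at the centre of its underside.
- wrench: Steel wrench lying flat on the bench. Bystander, leave alone; origin at the centre of its underside.
Mind the look-alikes: they are no part of the job. Of the things like the carrier, leave any that is yellow; of the rest the larger one is meant.

How it is judged:
On the way, in this order (a step that is already met when the one before it is completed fails the run):
1. the rack is carried in the gripper with its crossbar above the fork's trough, the arm not yet sunk (contact force between the fingers and carrier above 0.5 N and horizontal distance between bar and fork_seat below 0.02 m and z of bar in the frame of fork_seat above 0.006 m and value of joint balance_arm below 0.03 rad), for 0.05 s.
2. still in the gripper, the crossbar lies in the trough and the arm has sunk and stands still (contact force between the fingers and carrier above 0.5 N and value of joint balance_arm above 0.04 rad and velocity of joint balance_arm between -0.05 and 0.05 rad/s and x of bar in the frame of fork_seat between -0.013 and 0.013 m and y of bar in the frame of fork_seat between -0.014 and 0.014 m and z of bar in the frame of fork_seat between -0.005 and 0.006 m), for 0.3 s.
At the end, for the whole second after the job is handed in: The rack hangs free by its crossbar in the trough of the fork (crossbar centre within 13 mm across, 14 mm along and 6 mm in height of the seat point), arm sunk by more than 0.04 rad and still (under 0.05 rad/s), rack slower than 0.03 m/s and within 0.2 rad of upright, released (x of bar in the frame of fork_seat between -0.013 and 0.013 m and y of bar in the frame of fork_seat between -0.014 and 0.014 m and z of bar in the frame of fork_seat between -0.005 and 0.006 m and value of joint balance_arm above 0.04 rad and velocity of joint balance_arm between -0.05 and 0.05 rad/s and linear speed of carrier below 0.03 m/s and angle between carrier's own z axis and vertical below 0.2 rad and not (contact force between the fingers and carrier above 0.05 N)); the robot touches nothing.
It fails at once if the arm drops or springs up: it turns faster than 0.20 rad/s (velocity of joint balance_arm above 0.2 rad/s or velocity of joint balance_arm below -0.2 rad/s).
It fails at once if the rack is pressed or knocked on the arm or stand with more than 14 N (contact force between carrier and stand above 14 N).
It fails at once if a bystander is moved more than 20 mm (distance of any of injector_a, injector_b, sleeve_a, sleeve_b, funnel, timer, wrench from where it was at the start of the episode above 0.02 m).
It also fails if it takes over 72 s, if anything falls off the work surface, if the arm or the gripper's body presses on something with over 40 N, if the wrist force passes 120 N, or if a joint passes its speed limit or range.

## Working session

There is one attempt and no reset: what is moved stays moved. The work goes in short steps, Python scripts to look and compute and a tool call to move; the robot and the scene stay as the last step left them, time stands still between calls to the robot, and variables do not carry over. Pictures are saved under pics/ and viewed, on a budget of 10 in all, crops included, one or two more only if the job needs it, and the job is handed in when it is done.

Besides the shell and the picture viewer there is one more tool, called after "Request:" by a JSON object that holds its "op" and its "data", one argument or row to a line. jog_arm: Moves the arm, as the interface text tells. Its arguments: {"type":"object","properties":{"steps":{"type":"array"},"jaw":{"type":"number"},"newtons":{"type":"number"}},"required":["steps"]}

```bash
mkdir -p pics; ls
cat > h.py <<'E'
import numpy as np,cv2
from bench import monitor,grab_frame,order
def grab(name,png=None):
    f=grab_frame(name)
    if png: cv2.imwrite('pics/'+png,cv2.cvtColor(f['img'],cv2.COLOR_RGB2BGR))
    h=f['img'].shape[0]; f['f']=h/2/np.tan(np.radians(f['vfov'])/2)
    return f
def cloud(f):
    v,u=np.mgrid[:400,:640]; d=f['depth']
    P=np.stack([(u-f['cx'])/f['f']*d,(v-f['cy'])/f['f']*d,d],-1)
    W=P@f['pose'][:3,:3].T+f['pose'][:3,3]; W[d==0]=np.nan
    return W
E
python3 - <<'E'
from h import *
for n in('top','side'):
    f=grab(n,n+'0.png'); print(n,f['f'],f['cx'],f['cy'],f['pose'].round(3).tolist()); np.savez(n+'0.npz',**f)
print(monitor.get_state())
E
```

```text
pics
top 455.13494644752893 323.1388327277319 196.14685594722934 [[-0.015, -0.987, 0.159, 0.323], [-1.0, 0.016, 0.003, 0.082], [-0.006, -0.159, -0.987, 1.702], [0.0, 0.0, 0.0, 1.0]]
side 500.982911088607 319.8268957665536 195.06815817293497 [[-0.949, -0.193, 0.248, 0.252], [-0.314, 0.54, -0.781, 1.081], [0.016, -0.819, -0.573, 0.91], [0.0, 0.0, 0.0, 1.0]]
{'t': 0.1, 'joint_positions': array([-1.40377522e+00,  2.59288686e-01,  1.53600337e+00,  6.22061336e-06,
        1.34801697e+00, -2.02816125e-01]), 'dq': array([-0.00071854, -0.00142837, -0.00173022, -0.0008933 ,  0.00098873,
        0.00039337]), 'joint_torque': array([ 3.40951265e-03, -4.38206613e+01, -2.84642762e+01,  7.21726008e-02,
        3.62092140e-02, -4.71041915e-05]), 'tool_pos': array([ 0.1987365 , -0.51230693,  0.22887892]), 'orientation': array([ 9.82950982e-01,  1.83865793e-01,  1.83910026e-05, -8.57998016e-04]), 'contact_force': array([-0.49991052,  0.49347795,  0.01990849]), 'moment': array([0.0185107 , 0.0237615 , 0.01383995]), 'width': 0.09293057516415772}
```

View pics/top0.png

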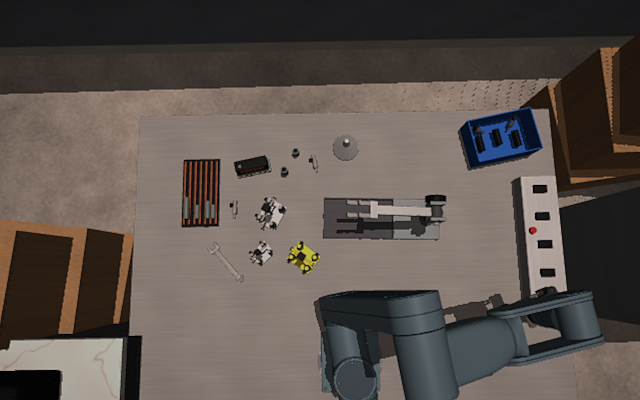

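View pics/side0.png

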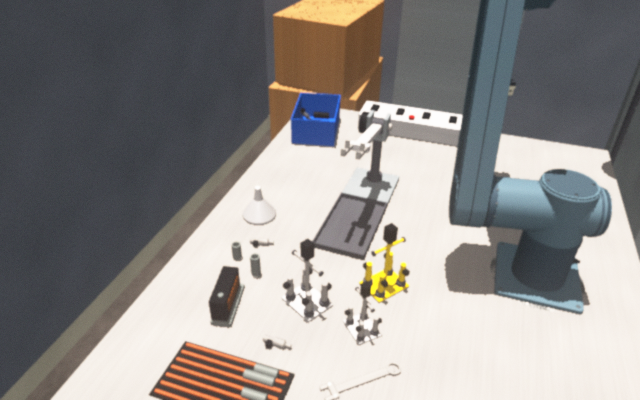

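Candidates in the top view are the grey rack at (270,212), a smaller grey rack at (262,253) and a yellow one at (303,257). In the side view they are at (307,285), (363,320) and (387,270). I choose the larger grey one at (270,212). Stand: post at about (435,208), fork tip at about (340,210). Next I'll measure them and check my choice with one crop.

Run:
```python
from h import *
fs={n:dict(np.load(n+'0.npz')) for n in('top','side')}
cl={n:cloud(fs[n]) for n in fs}
for n,b in(('top',(245,190,295,235)),('top',(245,238,280,270)),('side',(280,235,335,320))):
    W=cl[n][b[1]:b[3],b[0]:b[2]].reshape(-1,3); 
    for lo,hi in((.155,.2),(.12,.145),(.06,.085),(.004,.03)):
        s=W[(W[:,2]>lo)&(W[:,2]<hi)]
        if len(s)>2: print(n,b,lo,len(s),np.median(s,0).round(4),s.min(0).round(3),s.max(0).round(3))
    print(np.nanmax(W[:,2]))
for n,b in(('top',(320,190,450,245)),('side',(335,105,400,190))):
    W=cl[n][b[1]:b[3],b[0]:b[2]].reshape(-1,3)
    for lo,hi in((.01,.03),(.2,.3)):
        s=W[(W[:,2]>lo)&(W[:,2]<hi)]; r=cv2.minAreaRect(s[:,:2].astype('float32')*1000)
        print(n,lo,len(s),r,s.min(0).round(3),s.max(0).round(3))
    s=W[W[:,2]>.2]
    for y in np.arange(-.4,.2,.02):
        q=s[abs(s[:,1]-y)<.01]
        if len(q): print(y.round(2),q.min(0).round(3),q.max(0).round(3),len(q))
a=cv2.imread('pics/top0.png')[180:275,225:325]; b=cv2.imread('pics/side0.png')[225:345,270:420]
c=cv2.imread('pics/top0.png')[185:250,315:455]
cv2.imwrite('pics/c1.png',np.hstack([cv2.resize(a,(400,500),interpolation=3),np.vstack([cv2.resize(b,(380,300),interpolation=3),cv2.resize(c,(380,200),interpolation=3)])]))
```

```text
top (245, 190, 295, 235) 0.155 62 [0.5301 0.279  0.1869] [0.518 0.266 0.158] [0.547 0.296 0.197]
top (245, 190, 295, 235) 0.12 51 [0.5206 0.2867 0.1321] [0.489 0.255 0.123] [0.576 0.312 0.139]
top (245, 190, 295, 235) 0.06 85 [0.5278 0.28   0.0694] [0.481 0.226 0.06 ] [0.585 0.335 0.081]
top (245, 190, 295, 235) 0.004 448 [0.5283 0.2762 0.0069] [0.456 0.197 0.004] [0.624 0.383 0.022]
0.19669586810435802
top (245, 238, 280, 270) 0.12 32 [0.3859 0.3152 0.138 ] [0.376 0.305 0.121] [0.397 0.326 0.144]
top (245, 238, 280, 270) 0.004 188 [0.3793 0.3096 0.0064] [0.328 0.254 0.004] [0.443 0.38  0.03 ]
0.14756863540723364
side (280, 235, 335, 320) 0.155 230 [0.5313 0.2886 0.1794] [0.52  0.268 0.156] [0.549 0.3   0.192]
side (280, 235, 335, 320) 0.12 157 [0.5311 0.2866 0.1316] [0.489 0.252 0.12 ] [0.58  0.312 0.138]
side (280, 235, 335, 320) 0.06 239 [0.5256 0.2866 0.0681] [0.48  0.229 0.06 ] [0.587 0.338 0.085]
side (280, 235, 335, 320) 0.004 985 [0.5401 0.2853 0.0082] [0.473 0.023 0.004] [0.654 0.337 0.03 ]
0.19186484453529706
top 0.01 1137 ((499.132080078125, -141.35818481445312), (474.4822
[... 1764 characters left out ...]
0.22 [ 0.492 -0.23   0.214] [ 0.521 -0.212  0.234] 27
-0.2 [ 0.491 -0.21   0.216] [ 0.523 -0.191  0.237] 32
-0.18 [ 0.492 -0.19   0.221] [ 0.52  -0.171  0.241] 32
-0.16 [ 0.494 -0.17   0.224] [ 0.522 -0.15   0.245] 32
-0.14 [ 0.494 -0.148  0.227] [ 0.522 -0.131  0.248] 31
-0.12 [ 0.496 -0.129  0.233] [ 0.522 -0.11   0.252] 29
-0.1 [ 0.497 -0.11   0.244] [ 0.524 -0.09   0.255] 32
-0.08 [ 0.484 -0.09   0.237] [ 0.539 -0.07   0.258] 44
-0.06 [ 0.484 -0.07   0.238] [ 0.535 -0.05   0.26 ] 87
-0.04 [ 0.487 -0.049  0.252] [ 0.538 -0.03   0.284] 25
-0.02 [ 0.487 -0.03   0.256] [ 0.54  -0.011  0.288] 107
0.0 [ 0.488 -0.01   0.258] [0.541 0.01  0.282] 34
0.02 [0.488 0.01  0.261] [0.54  0.021 0.283] 70
```

View pics/c1.png

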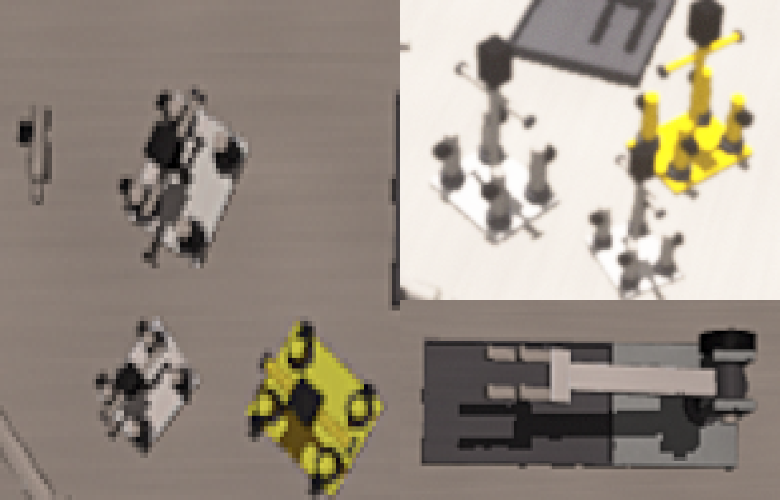

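The crop confirms it. The rack at (270,212) is larger: its grip top is at z≈0.19, against 0.147 for the smaller grey one, and the third is yellow. Grip is at about (0.532, 0.281), bar yaw about -0.58. The fork seat is near x≈0.513 and its arm runs along +y. Now I'll rise and travel over there.

Request:
{"op": "jog_arm", "data": {
  "steps": [
    [0,0,-4,0],
    [0,0,-8,0],
    [0,0,-12,0],
    [2.5,-2.6,-13,0],
    [5,-5.2,-13,0]
  ],
  "jaw": 1
}}

```text
t: 0.52
tool_pos: [0.2267, -0.4481, 0.363]
orientation: [0.983, 0.183, 0.0, 0.003]
contact_force: [0.0, 0.8, -0.4]
width: 0.0928
```

Request:
{"op": "jog_arm", "data": {
  "steps": [
    [2.8,-2.9,0,0],
    [5.6,-5.8,0,0],
    [8.4,-8.7,0,0],
    [11.2,-11.6,0,0],
    [14,-14.5,0,0]
  ]
}}

```text
t: 0.93
tool_pos: [0.3049, -0.2585, 0.3594]
orientation: [0.983, 0.184, -0.0, -0.0]
contact_force: [0.8, 0.8, -0.6]
width: 0.0925
```

Request:
{"op": "jog_arm", "data": {
  "steps": [
    [2.8,-2.9,0,0],
    [5.6,-5.8,0,0],
    [8.4,-8.7,0,0],
    [11.2,-11.6,0,0],
    [14,-14.5,0,0]
  ]
}}

```text
t: 1.35
tool_pos: [0.3829, -0.0726, 0.3596]
orientation: [0.983, 0.184, 0.0, 0.0]
contact_force: [0.3, -0.3, -0.3]
width: 0.0934
```

Request:
{"op": "jog_arm", "data": {
  "steps": [
    [2.8,-2.9,0,0],
    [5.6,-5.8,0,0],
    [8.4,-8.7,0,0],
    [11.2,-11.6,0,0],
    [14,-14.5,0,0]
  ]
}}

```text
t: 1.77
tool_pos: [0.4611, 0.1134, 0.3594]
orientation: [0.983, 0.184, -0.0, 0.0]
contact_force: [0.7, -0.7, -0.3]
width: 0.0933
```

Request:
{"op": "jog_arm", "data": {
  "steps": [
    [2.6,-2.7,0,-0.12],
    [5.2,-5.4,0,-0.24],
    [7.8,-8.1,0,-0.36],
    [10.2,-10.8,0,-0.48],
    [12.7,-13.3,0,-0.6]
  ]
}}

```text
t: 2.18
tool_pos: [0.5313, 0.2832, 0.3591]
orientation: [0.883, 0.469, -0.001, -0.0]
contact_force: [-0.3, -0.5, 0.6]
width: 0.093
```

Run:
```python
from h import *
from scipy.spatial.transform import Rotation as R
f=grab('wrist','w1.png'); np.savez('w1.npz',**f)
s=monitor.get_state(); print(s['t'],s['tool_pos'],s['contact_force'],R.from_quat(s['orientation']).as_matrix().round(3),s['joint_positions'])
W=cloud(f); print(f['pose'].round(3))
X=W.reshape(-1,3); near=np.hypot(X[:,0]-.532,X[:,1]-.281)<.09
for lo,hi in((.185,.2),(.124,.138),(.065,.082),(.003,.02)):
    q=X[near&(X[:,2]>lo)&(X[:,2]<hi)]
    if len(q)>5: print(lo,len(q),q.mean(0).round(4),cv2.minAreaRect((q[:,:2]*1000).astype('float32')))
```

```text
2.2333 [0.53291649 0.28816202 0.35722752] [-0.07964568  1.07139514 -0.78407785] [[ 0.552  0.834 -0.002]
 [ 0.834 -0.552  0.003]
 [ 0.002 -0.003 -1.   ]] [0.30951683 0.31553677 1.15352518 0.00379468 1.67332782 0.89409005]
[[ 0.828 -0.534 -0.17   0.579]
 [-0.56  -0.79  -0.248  0.354]
 [-0.002  0.301 -0.954  0.514]
 [ 0.     0.     0.     1.   ]]
0.185 392 [0.5343 0.2816 0.19  ] ((533.8395385742188, 280.8391418457031), (24.453693389892578, 23.84496307373047), 59.557220458984375)
0.124 319 [0.5345 0.2812 0.1337] ((533.9546508789062, 281.2486572265625), (13.102958679199219, 97.87408447265625), 60.12661361694336)
0.065 274 [0.5344 0.2826 0.074 ] ((532.73681640625, 279.01123046875), (68.60895538330078, 82.50948333740234), 62.42202377319336)
0.003 1497 [0.5378 0.2872 0.0095] ((520.5985717773438, 283.11138916015625), (140.35462951660156, 142.09913635253906), 31.71956443786621)
```

View pics/w1.png

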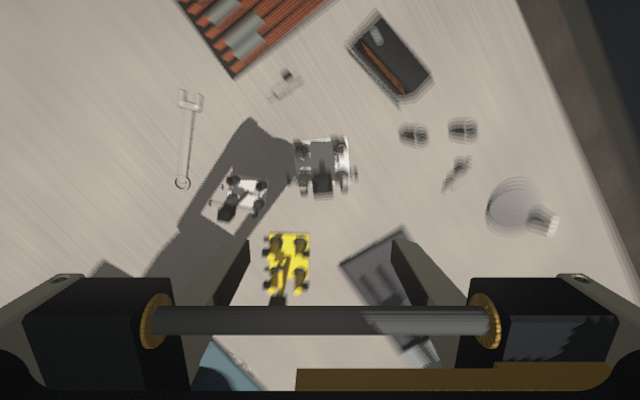

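The wrist view, slightly blurred, has the big grey rack at (322,165) on the gripper's centre line. Yellow is at (287,262) and the small grey rack at (240,190). The depth data put the grip at (0.534, 0.281) with the bar at -0.525 rad. I'll correct, descend partway and check once settled.

Request:
{"op": "jog_arm", "data": {
  "steps": [
    [-0.3,0.3,0,-0.06],
    [-0.5,0.5,4,-0.06],
    [-0.5,0.5,8,-0.06],
    [-0.5,0.5,11.5,-0.06],
    [-0.5,0.5,11.5,-0.06]
  ]
}}

```text
t: 2.65
tool_pos: [0.528, 0.2725, 0.2362]
orientation: [0.87, 0.492, -0.008, -0.002]
contact_force: [-1.1, 0.4, -0.0]
width: 0.0926
```

Request:
{"op": "jog_arm", "data": {
  "steps": [
    [0,0,0,0],
    [0,0,0,0]
  ]
}}

```text
t: 2.82
tool_pos: [0.5337, 0.2743, 0.2468]
orientation: [0.87, 0.492, 0.001, 0.0]
contact_force: [0.7, -1.0, 0.3]
width: 0.0933
```

```bash
cat >> h.py <<'E'
from scipy.spatial.transform import Rotation as R
def st():
    s=monitor.get_state(); M=R.from_quat(s['orientation']).as_matrix()
    print('t',round(s['t'],2),'pos',s['tool_pos'].round(4),'F',s['contact_force'].round(2),'tx',M[:,0].round(3),'ty_yaw',np.arctan2(M[1,1],M[0,1]).round(4),'w',round(s['width'],4)); return s,M
def dt(M,d): print('tool cm',(M.T@np.array(d)*100).round(2))
E
python3 - <<'E'
from h import *
f=grab('wrist'); s,M=st()
X=cloud(f).reshape(-1,3); near=np.hypot(X[:,0]-.534,X[:,1]-.281)<.07
for lo,hi in((.185,.2),(.124,.138)):
    q=X[near&(X[:,2]>lo)&(X[:,2]<hi)]
    if len(q)>5: print(lo,len(q),q.mean(0).round(4),cv2.minAreaRect((q[:,:2]*1000).astype('float32')))
E
```

```text
t 2.87 pos [0.5342 0.2745 0.2476] F [-0.05  0.23 -0.57] tx [0.515 0.857 0.003] ty_yaw -0.5413 w 0.093
0.185 827 [0.5345 0.2821 0.19  ] ((533.9058837890625, 281.224365234375), (24.09817886352539, 23.54939842224121), 60.30503463745117)
0.124 620 [0.5345 0.2817 0.1336] ((533.9830322265625, 280.9840087890625), (13.673282623291016, 97.95319366455078), 60.36429214477539)
```

Request:
{"op": "jog_arm", "data": {
  "steps": [
    [0.6,-0.35,0,-0.024],
    [0.6,-0.35,2,-0.024],
    [0.6,-0.35,4.5,-0.024],
    [0.6,-0.35,6.5,-0.024],
    [0.6,-0.35,8,-0.024]
  ]
}}

```text
t: 3.28
tool_pos: [0.5333, 0.2818, 0.1651]
orientation: [0.864, 0.503, 0.001, 0.0]
contact_force: [-0.6, 0.5, -0.9]
width: 0.0931
```

Request:
{"op": "jog_arm", "data": {
  "steps": [
    [0,0,0.3,0],
    [0,0,0.3,0],
    [0,0,0.3,0]
  ]
}}

```text
t: 3.53
tool_pos: [0.5339, 0.2817, 0.1636]
orientation: [0.864, 0.503, 0.001, 0.0]
contact_force: [0.0, -0.5, 0.3]
width: 0.0929
```

Run:
```python
from h import *
f=grab('wrist'); s,M=st()
X=cloud(f).reshape(-1,3); near=np.hypot(X[:,0]-.534,X[:,1]-.281)<.03
for lo,hi in((.185,.2),):
    q=X[near&(X[:,2]>lo)&(X[:,2]<hi)]
    if len(q)>5: print(lo,len(q),q.mean(0).round(4),cv2.minAreaRect((q[:,:2]*1000).astype('float32')))
```

```text
t 3.58 pos [0.534  0.2816 0.1638] F [-0.06  0.25  0.25] tx [0.494 0.87  0.003] ty_yaw -0.5165 w 0.0928
0.185 1875 [0.5349 0.2828 0.1898] ((534.18896484375, 281.3836669921875), (25.03192138671875, 23.9894962310791), 60.459877014160156)
```

Well aligned, so I'll close the gripper and lift slowly.

Request:
{"op": "jog_arm", "data": {
  "steps": [
    [0,0,0,0],
    [0,0,0,0],
    [0,0,0,0],
    [0,0,0,0],
    [0,0,0,0]
  ],
  "jaw": -1,
  "newtons": 35
}}

```text
t: 4.0
tool_pos: [0.5328, 0.281, 0.1619]
orientation: [0.864, 0.503, 0.0, 0.0]
contact_force: [0.2, 0.3, -0.7]
width: 0.0644
```

Request:
{"op": "jog_arm", "data": {
  "steps": [
    [0,0,0,0],
    [0,0,0,0],
    [0,0,0,0],
    [0,0,0,0],
    [0,0,0,0]
  ]
}}

```text
t: 4.42
tool_pos: [0.5327, 0.281, 0.1616]
orientation: [0.864, 0.503, -0.0, -0.0]
contact_force: [0.3, 0.1, 0.3]
width: 0.031
```

Request:
{"op": "jog_arm", "data": {
  "steps": [
    [0,0,-0.5,0],
    [0,0,-1.5,0],
    [0,0,-3,0],
    [0,0,-4,0],
    [0,0,-4,0]
  ]
}}

```text
t: 4.83
tool_pos: [0.534, 0.2815, 0.2045]
orientation: [0.864, 0.503, 0.002, 0.0]
contact_force: [0.4, 1.1, -3.6]
width: 0.0233
```

Request:
{"op": "jog_arm", "data": {
  "steps": [
    [0,0,0,0],
    [0,0,0,0],
    [0,0,0,0],
    [0,0,0,0],
    [0,0,0,0]
  ]
}}

```text
t: 5.25
tool_pos: [0.5324, 0.2809, 0.2009]
orientation: [0.864, 0.503, -0.001, -0.0]
contact_force: [-0.3, 0.5, -4.7]
width: 0.0237
```

Run:
```python
from h import *
for i in range(4): f=grab('side','s1.png' if i==3 else None); st()
```

```text
t 5.3 pos [0.5325 0.281  0.2011] F [-0.18  0.55 -4.38] tx [ 0.494  0.869 -0.001] ty_yaw -0.517 w 0.0239
t 5.35 pos [0.5326 0.2809 0.2012] F [ 1.04  0.12 -4.91] tx [ 0.494  0.869 -0.001] ty_yaw -0.517 w 0.0235
t 5.4 pos [0.5326 0.281  0.2013] F [-0.07  0.52 -4.36] tx [ 0.494  0.869 -0.   ] ty_yaw -0.517 w 0.0237
t 5.45 pos [0.5327 0.281  0.2015] F [-0.51  1.28 -5.15] tx [ 0.494  0.869 -0.   ] ty_yaw -0.517 w 0.0239
```

View pics/s1.png

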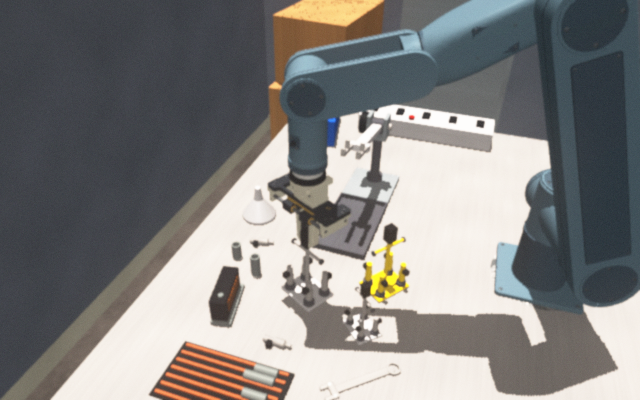

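The side view shows the rack lifted clear and hanging upright under the gripper at about (307,280), with its neighbours untouched. It weighs about 4.7 N, so I expect the arm to settle about 45 mm down. Next I'll profile the fork from the earlier clouds.

Run:
```python
from h import *
for n in('top','side'):
    W=cloud(dict(np.load(n+'0.npz'))).reshape(-1,3)
    W=W[(W[:,2]>.22)&(W[:,0]>.46)&(W[:,0]<.56)&(W[:,1]>-.24)&(W[:,1]<.06)]
    b=W[(W[:,1]<-.1)]; 
    m=[]
    for y in np.arange(-.22,-.1,.01):
        q=b[abs(b[:,1]-y)<.005]; m.append((y,(q[:,0].min()+q[:,0].max())/2))
    p=np.polyfit(*np.array(m).T,1); print(n,'shaft x=%.4f*y+%.4f'%tuple(p),'at seat y~0:')
    for pr,c in(('L',W[(W[:,0]>.52)]),('R',W[W[:,0]<.505])):
        for y in np.arange(-.06,.03,.004):
            q=c[abs(c[:,1]-y)<.002]
            if len(q): print(pr,round(y,3),'x %.3f-%.3f'%(q[:,0].min(),q[:,0].max()),'z',np.sort(q[:,2]).round(3)[[0,-1]],len(q))
```

```text
top shaft x=0.0325*y+0.5124 at seat y~0:
L -0.06 x 0.525-0.535 z [0.257 0.259] 4
L -0.056 x 0.525-0.534 z [0.254 0.26 ] 4
L -0.052 x 0.525-0.534 z [0.255 0.261] 7
L -0.048 x 0.526-0.535 z [0.254 0.262] 5
L -0.044 x 0.526-0.537 z [0.252 0.265] 5
L -0.04 x 0.526-0.538 z [0.251 0.268] 6
L -0.036 x 0.526-0.537 z [0.251 0.264] 8
L -0.032 x 0.526-0.528 z [0.251 0.27 ] 3
L -0.028 x 0.527-0.537 z [0.272 0.293] 8
L -0.024 x 0.527-0.536 z [0.272 0.289] 5
L -0.02 x 0.528-0.537 z [0.264 0.272] 5
L -0.016 x 0.527-0.537 z [0.261 0.274] 7
L -0.012 x 0.527-0.538 z [0.262 0.27 ] 4
L -0.008 x 0.528-0.537 z [0.266 0.269] 4
L -0.004 x 0.528-0.538 z [0.261 0.272] 5
L 0.0 x 0.527-0.537 z [0.268 0.273] 7
L 0.004 x 0.528-0.538 z [0.265 0.283] 5
L 0.008 x 0.527-0.539 z [0.273 0.282] 5
L 0.012 x 0.527-0.538 z [0.262 0.28 ] 8
R -0.06 x 0.486-0.496 z [0.256 0.26 ] 6
R -0.056 x 0.486-0.496 z [0.255 0.266] 4
R -0.052 x 0.486-0.496 z [0.257 0.261] 4
R -0.048 x 0.486-0.496 z [0.254 0.258] 6
R -0.044 x 0.486-0.496 z [0.258 0.264] 6
R -0.04 x 0.486-0.496 z [0.258 0.262] 4
R -0.036 x 0.486-0.495 z [0.256 0.265] 4
R -0
[... 1407 characters left out ...]
 0.258] 3
R -0.044 x 0.488-0.492 z [0.255 0.262] 3
R -0.04 x 0.487-0.490 z [0.253 0.263] 3
R -0.036 x 0.489-0.489 z [0.256 0.261] 2
R -0.032 x 0.487-0.495 z [0.256 0.284] 3
R -0.028 x 0.488-0.498 z [0.272 0.286] 10
R -0.024 x 0.487-0.500 z [0.257 0.287] 21
R -0.02 x 0.488-0.499 z [0.261 0.287] 15
R -0.016 x 0.488-0.498 z [0.256 0.28 ] 5
R -0.012 x 0.488-0.489 z [0.26  0.265] 2
R -0.008 x 0.488-0.490 z [0.265 0.269] 2
R -0.004 x 0.489-0.489 z [0.258 0.263] 2
R 0.0 x 0.488-0.488 z [0.264 0.264] 1
R 0.004 x 0.488-0.501 z [0.271 0.279] 2
R 0.008 x 0.489-0.494 z [0.265 0.279] 4
R 0.012 x 0.488-0.501 z [0.263 0.281] 24
R 0.016 x 0.490-0.501 z [0.261 0.283] 15
R 0.02 x 0.488-0.489 z [0.265 0.27 ] 2
```

Seat estimate is (0.513, -0.007, 0.272) with bar yaw -0.03. I'll rise, then go to beyond the tip while turning the rack.

Request:
{"op": "jog_arm", "data": {
  "steps": [
    [0,0,-2,0],
    [0,0,-5,0],
    [0,0,-8,0],
    [0,0,-11,0],
    [0,0,-13.6,0]
  ]
}}

```text
t: 5.87
tool_pos: [0.5328, 0.2811, 0.3399]
orientation: [0.864, 0.503, 0.001, 0.0]
contact_force: [0.5, 0.4, -4.0]
width: 0.0236
```

Request:
{"op": "jog_arm", "data": {
  "steps": [
    [-0.8,0.4,0,0],
    [-2.4,1.1,0,0],
    [-4.2,1.9,0,0],
    [-6.2,2.8,0,0],
    [-8.3,3.7,0,0]
  ]
}}

```text
t: 6.28
tool_pos: [0.523, 0.1893, 0.3354]
orientation: [0.864, 0.503, -0.001, -0.0]
contact_force: [1.0, -0.6, -4.3]
width: 0.0243
```

Request:
{"op": "jog_arm", "data": {
  "steps": [
    [-2,0.9,0,-0.1],
    [-4,1.8,0,-0.2],
    [-6,2.7,0,-0.3],
    [-7.4,3.4,0,-0.4],
    [-8.3,3.75,0,-0.487]
  ]
}}

```text
t: 6.7
tool_pos: [0.5146, 0.0974, 0.3357]
orientation: [0.717, 0.698, -0.001, -0.0]
contact_force: [-0.6, -0.1, -3.9]
width: 0.0241
```

Request:
{"op": "jog_arm", "data": {
  "steps": [
    [0,0,0,0],
    [0,0,0,0],
    [0,0,0,0],
    [0,0,0,0],
    [0,0,0,0]
  ]
}}

```text
t: 7.12
tool_pos: [0.5154, 0.1006, 0.3373]
orientation: [0.718, 0.696, -0.0, -0.0]
contact_force: [0.1, -0.0, -5.3]
width: 0.0237
```

```bash
cat >> h.py <<'E'
def look(png=None):
    fw=grab('wrist',png); fs=grab('side'); ft=grab('top'); s,M=st(); C=dict(w=cloud(fw),s=cloud(fs),t=cloud(ft)); return C,s,M
E
python3 - <<'E'
from h import *
C,s,M=look('w2.png'); np.savez('c2.npz',**C)
for k in 'ws':
    X=C[k].reshape(-1,3); p=s['tool_pos']
    q=X[(np.hypot(X[:,0]-p[0],X[:,1]-p[1])<.06)&(abs(X[:,2]-(p[2]-.0316))<.007)]
    if len(q)>8: print(k,'bar',len(q),q.mean(0).round(4),q[:,2].max(),cv2.minAreaRect((q[:,:2]*1000).astype('float32')))
    for nm,lo,hi in(('prong',.25,.30),):
        q=X[(X[:,2]>lo)&(X[:,2]<hi)&(X[:,0]>.47)&(X[:,0]<.56)&(X[:,1]>-.06)&(X[:,1]<.03)]
        for y in np.arange(-.04,.028,.004):
            a=q[abs(q[:,1]-y)<.002]
            if len(a): print(k,round(y,3),len(a),a.min(0).round(4),a.max(0).round(4))
E
```

```text
t 7.27 pos [0.5155 0.1004 0.3376] F [ 0.5   0.21 -4.53] tx [0.03 1.   0.  ] ty_yaw -0.0296 w 0.0241
w bar 1205 [0.5163 0.1033 0.305 ] 0.31009989639839836 ((516.246337890625, 102.080810546875), (14.087074279785156, 98.10462951660156), 88.39417266845703)
w -0.04 7 [ 0.4988 -0.0414  0.2571] [ 0.527  -0.0386  0.2629]
w -0.036 9 [ 0.4989 -0.0379  0.2551] [ 0.5271 -0.0344  0.262 ]
w -0.032 31 [ 0.4893 -0.0335  0.2549] [ 0.5388 -0.03    0.2877]
w -0.028 107 [ 0.4875 -0.0298  0.259 ] [ 0.539  -0.026   0.2889]
w -0.024 464 [ 0.4873 -0.026   0.2646] [ 0.5393 -0.022   0.2889]
w -0.02 47 [ 0.4875 -0.022   0.2659] [ 0.5378 -0.0201  0.2797]
w 0.008 1 [0.5286 0.0099 0.2625] [0.5286 0.0099 0.2625]
w 0.012 41 [0.492  0.012  0.2613] [0.5354 0.014  0.2672]
w 0.016 29 [0.4917 0.0141 0.2623] [0.5342 0.0155 0.2683]
s bar 143 [0.5165 0.1048 0.3035] 0.31171687039535534 ((516.618408203125, 102.20056915283203), (17.17859649658203, 99.36087799072266), 87.86146545410156)
s -0.04 2 [ 0.487  -0.0406  0.2536] [ 0.487  -0.0387  0.2607]
s -0.036 2 [ 0.4889 -0.0372  0.258 ] [ 0.4891 -0.0349  0.2623]
s -0.032 3 [ 0.4874 -0.0328  0.2558] [ 0.4884 -0.0301  0.2739]
s -0.028 7 [ 0.488  -0.0293  0.2707] [ 0.4995 -0.0261  0.2872]
s -0.024 25 [ 0.4876 -0.0259  0.2566] [ 0.4998 -0.0222  0.2883]
s -0.02 18 [ 0.4875 -0.0218  0.2622] [ 0.4995 -0.0182  0.2865]
s -0.016 1 [ 0.4887 -0.0142  0.2588] [ 0.4887 -0.0142  0.2588]
s -0.012 2 [ 0.4884 -0.0138  0.2561] [ 0.4884 -0.0113  0.2663]
s -0.008 3 [ 0.4878 -0.0095  0.2646] [ 0.4906 -0.0061  0.2669]
s -0.004 1 [ 0.4886 -0.0028  0.2622] [ 0.4886 -0.0028  0.2622]
s -0.0 1 [ 0.488  -0.0008  0.2605] [ 0.488  -0.0008  0.2605]
s 0.004 1 [0.4898 0.0042 0.2687] [0.4898 0.0042 0.2687]
s 0.008 6 [0.4888 0.0062 0.2612] [0.4941 0.0098 0.2775]
s 0.012 20 [0.4881 0.0104 0.2612] [0.5015 0.0136 0.2819]
s 0.016 18 [0.4894 0.0142 0.2622] [0.5287 0.0179 0.2791]
s 0.02 2 [0.4987 0.0187 0.2634] [0.4992 0.0188 0.272 ]
```

View pics/w2.png

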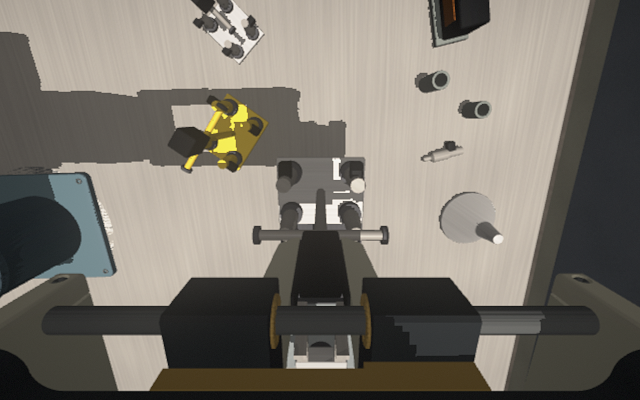

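The wrist view shows the rack level in the jaws with its crossbar (255–388, 236) square to the jaws. The fork lies behind the jaws, at the bottom of the frame. The seat is refined to (0.5133, -0.006), with the bar now at (0.516, 0.1015, 0.306). Moving in above the trough.

Request:
{"op": "jog_arm", "data": {
  "steps": [
    [-1,0,0,0],
    [-2.5,0,0,0],
    [-4,0,0,0],
    [-5.5,0,0,0],
    [-7,0,0,0]
  ]
}}

```text
t: 7.68
tool_pos: [0.5132, 0.0288, 0.3377]
orientation: [0.718, 0.696, -0.0, 0.0]
contact_force: [0.5, -0.3, -4.0]
width: 0.0238
```

Request:
{"op": "jog_arm", "data": {
  "steps": [
    [-1.2,0,0,0],
    [-2.4,0,0,0],
    [-3.3,0,0,0],
    [-3.7,0,0,0],
    [-3.7,0,0,0]
  ]
}}

```text
t: 8.1
tool_pos: [0.5123, -0.008, 0.3376]
orientation: [0.718, 0.696, -0.0, 0.0]
contact_force: [-0.8, -0.1, -3.9]
width: 0.0236
```

Request:
{"op": "jog_arm", "data": {
  "steps": [
    [0,0,0,0],
    [0,0,0,0],
    [0,0,0,0]
  ]
}}

```text
t: 8.35
tool_pos: [0.5122, -0.0064, 0.3377]
orientation: [0.717, 0.697, 0.0, -0.0]
contact_force: [0.2, -0.5, -4.8]
width: 0.0237
```

Run:
```python
from h import *
C,s,M=look('w3.png'); p=s['tool_pos']
for k in 'ws':
    X=C[k].reshape(-1,3)
    q=X[(np.hypot(X[:,0]-p[0],X[:,1]-p[1])<.06)&(abs(X[:,2]-(p[2]-.0316))<.007)&(abs(X[:,0]-p[0])>.02)]
    if len(q)>8: print(k,'bar',len(q),q.min(0).round(4),q.max(0).round(4),cv2.minAreaRect((q[:,:2]*1000).astype('float32')))
    q=X[(X[:,2]>.25)&(X[:,2]<.295)&(X[:,0]>.48)&(X[:,0]<.545)&(X[:,1]>-.06)&(X[:,1]<.03)]
    for y in np.arange(-.032,.024,.004):
        a=q[abs(q[:,1]-y)<.002]
        if len(a): print(k,round(y,3),len(a),a.min(0).round(4),a.max(0).round(4))
f=grab('side','s3.png'); a=cv2.imread('pics/s3.png')[60:240,270:470]; b=cv2.imread('pics/w3.png')[100:400,140:500]
cv2.imwrite('pics/c3.png',np.hstack([cv2.resize(a,(440,400),interpolation=3),cv2.resize(b,(360,400))]))
```

```text
t 8.5 pos [ 0.5123 -0.0065  0.3377] F [ 0.85  0.17 -4.39] tx [0.029 1.    0.   ] ty_yaw -0.0291 w 0.0237
w bar 999 [ 0.464  -0.0128  0.2999] [0.5623 0.0034 0.3113] ((513.180908203125, -5.240633964538574), (14.29569149017334, 98.20154571533203), 88.1494369506836)
w -0.02 2 [ 0.4995 -0.019   0.2576] [ 0.5276 -0.0187  0.2588]
w -0.016 50 [ 0.488  -0.0177  0.2574] [ 0.5394 -0.0141  0.2686]
w -0.012 114 [ 0.4881 -0.014   0.2569] [ 0.5393 -0.0101  0.2698]
w -0.008 110 [ 0.4884 -0.01    0.2672] [ 0.5392 -0.0061  0.2706]
w -0.004 176 [ 0.4887 -0.006   0.2507] [ 0.54  -0.002  0.295]
w 0.0 256 [ 0.488  -0.002   0.2509] [0.5399 0.0018 0.2949]
w 0.004 54 [0.4897 0.0021 0.2654] [0.5404 0.006  0.2827]
w 0.008 143 [0.4889 0.006  0.264 ] [0.5405 0.0099 0.2833]
w 0.012 311 [0.4886 0.01   0.2624] [0.5405 0.014  0.2832]
w 0.016 46 [0.4889 0.014  0.2614] [0.5005 0.0152 0.2696]
s bar 72 [ 0.4649 -0.0118  0.2995] [0.5615 0.0032 0.3089] ((513.196533203125, -4.058886528015137), (96.60768127441406, 15.004481315612793), 0.2808997333049774)
s -0.032 4 [ 0.4878 -0.0333  0.2558] [ 0.5283 -0.0312  0.2627]
s -0.028 16 [ 0.4878 -0.0299  0.2545] [ 0.5409 -0.0263  0.2823]
s -0.024 46 [ 0.4879 -0.0259  0.2551] [ 0.5383 -0.0221  0.2851]
s -0.02 21 [ 0.4879 -0.022   0.2637] [ 0.5391 -0.0191  0.282 ]
s -0.016 9 [ 0.4869 -0.0172  0.2606] [ 0.5381 -0.0144  0.2714]
s -0.012 5 [ 0.488  -0.0132  0.2565] [ 0.5283 -0.0111  0.2655]
s -0.008 4 [ 0.4897 -0.0086  0.2558] [ 0.5298 -0.0064  0.2676]
s -0.004 28 [ 0.4888 -0.0051  0.2513] [ 0.5292 -0.0021  0.2948]
s 0.0 30 [ 0.5086 -0.002   0.2501] [0.528  0.0019 0.292 ]
s 0.004 15 [0.4896 0.0021 0.254 ] [0.5341 0.006  0.2839]
s 0.008 18 [0.4886 0.0062 0.2604] [0.5414 0.0099 0.2819]
s 0.012 44 [0.49   0.01   0.2603] [0.5411 0.014  0.2824]
s 0.016 24 [0.4888 0.014  0.2605] [0.5394 0.0175 0.283 ]
```

View pics/c3.png

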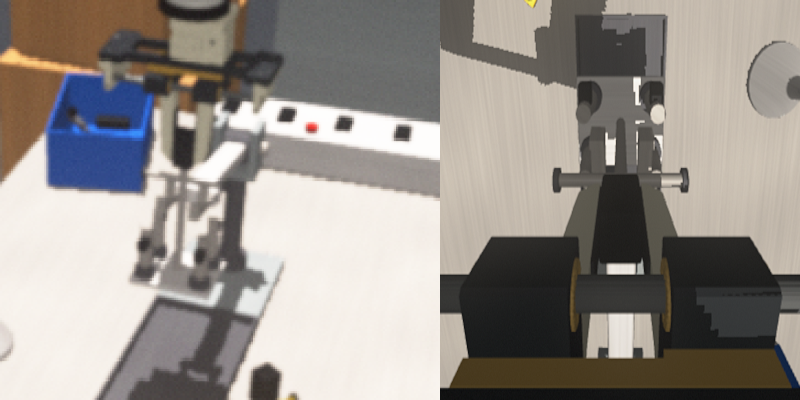

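The bar is above the trough at about (0.513, -0.0055), lined up with the prongs in both views. I'll lower near to contact, then log the weight.

Request:
{"op": "jog_arm", "data": {
  "steps": [
    [0,0,0.5,0],
    [0,0,1,0],
    [0,0,1.6,0],
    [0,0,2.1,0],
    [0,0,2.4,0]
  ]
}}

```text
t: 8.97
tool_pos: [0.5118, -0.007, 0.3124]
orientation: [0.718, 0.696, -0.0, -0.001]
contact_force: [-0.1, -0.8, -4.8]
width: 0.0239
```

```bash
cat >> h.py <<'E'
def mf(n=12):
    F=[];T=[]
    for i in range(n): grab_frame('side'); s=monitor.get_state(); F.append(s['contact_force']); T.append(s['moment'])
    F=np.array(F); print('F',F.mean(0).round(2),'sd',F.std(0).round(2),'M',np.mean(T,0).round(3)); return st()
E
python3 -c "
from h import *
mf()"
```

```text
F [-0.01 -0.01 -4.28] sd [0.53 0.41 0.51] M [-0.037 -0.076 -0.012]
t 9.57 pos [ 0.5123 -0.0071  0.3138] F [-0.65 -0.42 -4.9 ] tx [ 0.03  1.   -0.  ] ty_yaw -0.03 w 0.0239
```

Request:
{"op": "jog_arm", "data": {
  "steps": [
    [0,0,0.2,0],
    [0,0,0.4,0],
    [0,0,0.6,0],
    [0,0,0.8,0],
    [0,0,1,0]
  ]
}}

```text
t: 9.98
tool_pos: [0.5123, -0.0069, 0.3036]
orientation: [0.718, 0.696, 0.0, 0.0]
contact_force: [-0.0, 1.0, -2.3]
width: 0.0237
```

Request:
{"op": "jog_arm", "data": {
  "steps": [
    [0,0,0.15,0],
    [0,0,0.3,0],
    [0,0,0.45,0],
    [0,0,0.6,0],
    [0,0,0.7,0]
  ]
}}

```text
t: 10.4
tool_pos: [0.5123, -0.007, 0.2966]
orientation: [0.718, 0.696, 0.0, 0.0]
contact_force: [-0.2, 0.4, -1.9]
width: 0.0234
```

```bash
python3 -c "
from h import *
mf()
W=cloud(grab('side')).reshape(-1,3)
q=W[(W[:,2]>.2)&(W[:,2]<.3)&(W[:,0]>.488)&(W[:,0]<.525)&(W[:,1]<-.1)&(W[:,1]>-.2)]
print(np.polyfit(q[:,1],q[:,2],1))
W=cloud(np.load('side0.npz')).reshape(-1,3)
q=W[(W[:,2]>.2)&(W[:,2]<.3)&(W[:,0]>.488)&(W[:,0]<.525)&(W[:,1]<-.1)&(W[:,1]>-.2)]
print(np.polyfit(q[:,1],q[:,2],1))
"
```

```text
F [ 0.32  1.47 -1.81] sd [0.48 0.43 0.46] M [ 0.2   -0.097 -0.036]
t 11.0 pos [ 0.5123 -0.0071  0.2967] F [-0.54  1.16 -2.45] tx [ 0.03  1.   -0.  ] ty_yaw -0.03 w 0.0239
[0.12680007 0.25423554]
[0.19941313 0.27106026]
```

Contact made: the arm has sunk about 7 mm and carries about 2.6 of 4.4 N. There is about 1.5 N of drag along +y, so I'll follow the arc outward while sinking.

Request:
{"op": "jog_arm", "data": {
  "steps": [
    [0.08,0,0.15,0],
    [0.16,0,0.3,0],
    [0.23,0,0.45,0],
    [0.29,0,0.6,0],
    [0.34,0,0.75,0]
  ]
}}

```text
t: 11.47
tool_pos: [0.5124, -0.0039, 0.289]
orientation: [0.718, 0.696, -0.0, 0.0]
contact_force: [-0.4, -1.7, -1.2]
width: 0.0232
```

Request:
{"op": "jog_arm", "data": {
  "steps": [
    [0.02,0,0.15,0],
    [0.04,0,0.3,0],
    [0.06,0,0.45,0],
    [0.08,0,0.6,0],
    [0.1,0,0.7,0]
  ]
}}

```text
t: 11.88
tool_pos: [0.5124, -0.0027, 0.282]
orientation: [0.718, 0.696, -0.0, 0.0]
contact_force: [-0.4, -2.1, -0.9]
width: 0.0238
```

```bash
python3 -c "
from h import *
mf()
W=cloud(grab('side')).reshape(-1,3)
q=W[(W[:,2]>.2)&(W[:,2]<.3)&(W[:,0]>.488)&(W[:,0]<.525)&(W[:,1]<-.1)&(W[:,1]>-.2)]
print(np.polyfit(q[:,1],q[:,2],1))
"
```

```text
F [ 0.16 -2.24 -1.44] sd [0.59 0.67 0.38] M [-0.528 -0.04   0.013]
t 12.48 pos [ 0.5124 -0.0027  0.2822] F [ 0.19 -2.   -1.88] tx [ 0.03  1.   -0.  ] ty_yaw -0.03 w 0.0239
[0.07180286 0.23906074]
```

The arm load is following the spring rate. I pushed y out slightly too far (−2.2 N), so I'll ease back about 1 mm and keep sinking. About 17 mm remains.

Request:
{"op": "jog_arm", "data": {
  "steps": [
    [-0.03,0,0.1,0],
    [-0.06,0,0.2,0],
    [-0.09,0,0.35,0],
    [-0.1,0,0.5,0],
    [-0.1,0,0.6,0]
  ]
}}

```text
t: 12.95
tool_pos: [0.5123, -0.003, 0.2759]
orientation: [0.718, 0.697, 0.0, -0.0]
contact_force: [0.5, 1.9, -0.2]
width: 0.0237
```

```bash
python3 -c "
from h import *
mf()"
```

```text
F [-0.2   2.1  -0.74] sd [0.47 0.44 0.4 ] M [ 0.436 -0.037  0.003]
t 13.55 pos [ 0.5123 -0.0036  0.2762] F [-0.71  2.12 -0.45] tx [0.03 1.   0.  ] ty_yaw -0.0301 w 0.0239
```

Request:
{"op": "jog_arm", "data": {
  "steps": [
    [0.02,0,0.1,0],
    [0.04,0,0.25,0],
    [0.06,0,0.4,0],
    [0.08,0,0.55,0],
    [0.08,0,0.65,0]
  ]
}}

```text
t: 13.97
tool_pos: [0.5124, -0.0031, 0.2694]
orientation: [0.718, 0.696, -0.0, 0.0]
contact_force: [-1.4, 0.5, -0.1]
width: 0.0238
```

```bash
python3 -c "
from h import *
mf(16)"
```

```text
F [-0.96 -0.91 -0.46] sd [0.53 0.48 0.45] M [-0.176  0.115 -0.009]
t 14.77 pos [ 0.5124 -0.003   0.2697] F [-1.29 -1.68 -0.02] tx [ 0.03  1.   -0.  ] ty_yaw -0.0301 w 0.0242
```

Request:
{"op": "jog_arm", "data": {
  "steps": [
    [-0.01,0,0.1,0],
    [-0.01,0,0.2,0],
    [-0.01,0,0.3,0],
    [-0.01,0,0.4,0],
    [-0.01,0,0.5,0]
  ]
}}

```text
t: 15.18
tool_pos: [0.5124, -0.0029, 0.2645]
orientation: [0.718, 0.696, 0.0, -0.0]
contact_force: [-1.0, -0.5, -0.4]
width: 0.0239
```

```bash
python3 -c "
from h import *
mf(24)
W=cloud(grab('side','s4.png')).reshape(-1,3)
q=W[(W[:,2]>.19)&(W[:,2]<.3)&(W[:,0]>.488)&(W[:,0]<.525)&(W[:,1]<-.1)&(W[:,1]>-.2)]
print(np.polyfit(q[:,1],q[:,2],1))
X=cloud(grab('wrist','w4.png')).reshape(-1,3); p=monitor.get_state()['tool_pos']
q=X[(abs(X[:,2]-(p[2]-.0316))<.012)&(abs(abs(X[:,0]-.5133)-.038)<.011)&(abs(X[:,1])<.04)]
print('bar ends',len(q),q.min(0),q.max(0))
q=X[(X[:,2]>.19)&(X[:,2]<.26)&(abs(abs(X[:,0]-.5133)-.02)<.008)&(abs(X[:,1])<.05)]
for y in np.arange(-.03,.03,.004):
    a=q[abs(q[:,1]-y)<.002]
    if len(a): print(round(y,3),len(a),a.min(0).round(4),a.max(0).round(4))
a=cv2.imread('pics/s4.png')[60:240,270:470]; b=cv2.imread('pics/w4.png')[100:400,140:500]
cv2.imwrite('pics/c4.png',np.hstack([cv2.resize(a,(440,400),interpolation=3),cv2.resize(b,(360,400))]))
"
```

```text
F [-0.91 -0.26 -0.17] sd [0.44 0.61 0.57] M [-0.095  0.177 -0.005]
t 16.38 pos [ 0.5124 -0.0029  0.2647] F [-0.95 -0.49 -0.65] tx [0.03 1.   0.  ] ty_yaw -0.03 w 0.0237
[0.01084604 0.2217861 ]
bar ends 806 [ 0.46444779 -0.0100948   0.22359746] [0.56218385 0.01734316 0.23766614]
-0.006 13 [ 0.487  -0.0058  0.2311] [ 0.5413 -0.004   0.233 ]
-0.002 165 [ 0.4853 -0.004   0.2204] [ 5.413e-01 -1.000e-04  2.349e-01]
0.002 343 [0.4853 0.     0.2207] [0.541  0.004  0.2347]
0.006 256 [0.4882 0.004  0.2186] [0.54   0.008  0.2599]
0.01 51 [0.4886 0.008  0.2172] [0.54   0.012  0.2571]
0.014 187 [0.4885 0.012  0.2156] [0.5401 0.016  0.2372]
0.018 396 [0.4886 0.016  0.2142] [0.5408 0.0191 0.2377]
```

View pics/c4.png

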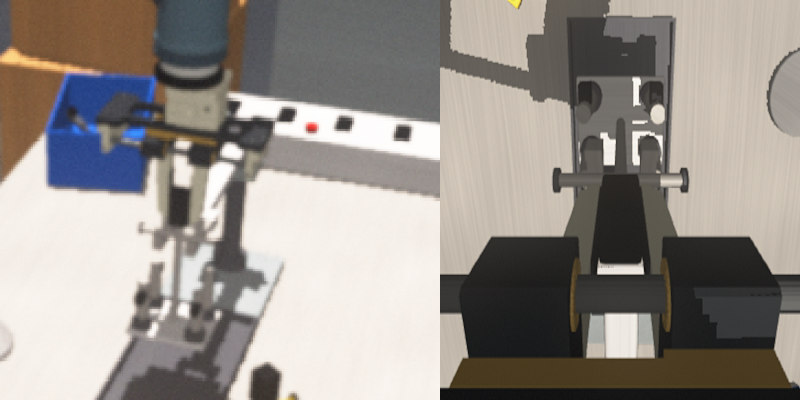

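The bar sits in the trough with the lips beyond it at y≈0.012–0.019, and the residual is only 0.17 N. I'll do a last small trim, relax the grip to let stresses settle, and re-read the force.

Request:
{"op": "jog_arm", "data": {
  "steps": [
    [0,-0.02,0.05,0],
    [0,-0.03,0.1,0],
    [0,-0.03,0.15,0],
    [0,-0.03,0.15,0],
    [0,-0.03,0.15,0]
  ]
}}

```text
t: 16.9
tool_pos: [0.5123, -0.0029, 0.2632]
orientation: [0.718, 0.696, 0.0, 0.0]
contact_force: [-0.4, 0.7, 0.1]
width: 0.0238
```

Request:
{"op": "jog_arm", "data": {
  "steps": [
    [0,0,0,0],
    [0,0,0,0],
    [0,0,0,0],
    [0,0,0,0],
    [0,0,0,0]
  ],
  "newtons": 5
}}

```text
t: 17.32
tool_pos: [0.5123, -0.0029, 0.2633]
orientation: [0.718, 0.696, 0.0, 0.0]
contact_force: [0.5, 0.8, -1.2]
width: 0.024
```

```bash
python3 -c "
from h import *
mf(24)"
```

```text
F [ 2.43  0.75 -0.06] sd [0.81 0.51 0.38] M [ 0.159 -0.545 -0.011]
t 18.52 pos [ 0.5122 -0.003   0.2632] F [3.37 0.83 0.59] tx [ 0.03  1.   -0.  ] ty_yaw -0.03 w 0.0241
```

The vertical residual is now about 0 N. I'll ease the small sideways preload and open.

Request:
{"op": "jog_arm", "data": {
  "steps": [
    [0,0.02,0,0],
    [0,0.04,0,0],
    [0,0.04,0,0]
  ]
}}

```text
t: 18.77
tool_pos: [0.5122, -0.0029, 0.263]
orientation: [0.718, 0.696, -0.0, -0.0]
contact_force: [1.8, 0.3, -0.4]
width: 0.0239
```

```bash
python3 -c "
from h import *
mf(10)"
```

```text
F [1.43 0.86 0.13] sd [0.52 0.48 0.57] M [ 0.126 -0.339  0.001]
t 19.27 pos [ 0.5123 -0.0029  0.2631] F [0.18 0.89 0.68] tx [0.03 1.   0.  ] ty_yaw -0.03 w 0.0242
```

Request:
{"op": "jog_arm", "data": {
  "steps": [
    [0,0,0,0],
    [0,0,0,0],
    [0,0,0,0],
    [0,0,0,0],
    [0,0,0,0]
  ],
  "jaw": 0.2
}}

```text
t: 19.68
tool_pos: [0.5123, -0.003, 0.2631]
orientation: [0.718, 0.696, -0.0, -0.0]
contact_force: [-0.6, 0.6, 0.3]
width: 0.0522
```

Request:
{"op": "jog_arm", "data": {
  "steps": [
    [0,0,0,0],
    [0,0,0,0],
    [0,0,0,0],
    [0,0,0,0],
    [0,0,0,0]
  ]
}}

```text
t: 20.1
tool_pos: [0.5125, -0.0029, 0.2632]
orientation: [0.718, 0.696, -0.0, -0.0]
contact_force: [-0.4, 0.6, -0.5]
width: 0.0558
```

```bash
python3 -c "
from h import *
mf(10)
X=cloud(grab('wrist','w5.png')).reshape(-1,3)
q=X[(X[:,2]>.25)&(X[:,2]<.3)&(abs(X[:,0]-.513)<.02)&(abs(X[:,1])<.03)]
print(len(q),q.min(0),q.max(0))"
```

```text
F [0.07 0.02 0.05] sd [0.43 0.37 0.47] M [-0.052 -0.086  0.001]
t 20.6 pos [ 0.5125 -0.003   0.2632] F [-0.17  0.6   0.05] tx [ 0.03  1.   -0.  ] ty_yaw -0.03 w 0.0556
2816 [ 0.50113027 -0.01436125  0.25004706] [0.52538413 0.01097587 0.28993849]
```

View pics/w5.png

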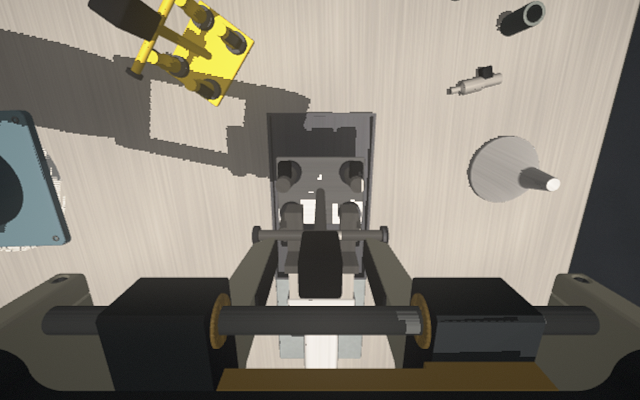

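The fingers stand clear on both sides of the block (320,265). The bar (255–388, 235) rests in the fork, and the tool force is zero. I'll withdraw straight up.

Request:
{"op": "jog_arm", "data": {
  "steps": [
    [0,0,-0.8,0],
    [0,0,-2,0],
    [0,0,-4,0],
    [0,0,-6.5,0],
    [0,0,-9,0]
  ]
}}

```text
t: 21.07
tool_pos: [0.5122, -0.0029, 0.3544]
orientation: [0.718, 0.696, -0.0, -0.0]
contact_force: [1.4, -0.1, 0.2]
width: 0.0558
```

Request:
{"op": "jog_arm", "data": {
  "steps": [
    [0,0,-3,0],
    [0,0,-5,0],
    [0,0,-5,0],
    [0,0,-5,0],
    [0,0,-5,0]
  ]
}}

```text
t: 21.48
tool_pos: [0.5122, -0.0029, 0.4025]
orientation: [0.718, 0.696, -0.0, -0.0]
contact_force: [-0.6, 0.0, -0.4]
width: 0.0559
```

```bash
python3 -c "
from h import *
for i in range(2):
    X=cloud(grab('side','s6.png')).reshape(-1,3)
    q=X[(X[:,2]>.235)&(X[:,2]<.3)&(abs(X[:,0]-.513)<.02)&(abs(X[:,1])<.03)]
    print('grip',len(q),q.mean(0).round(4),q.max(0).round(4))
    X=cloud(grab('wrist')).reshape(-1,3)
    q=X[(X[:,2]>.27)&(X[:,2]<.3)&(abs(X[:,0]-.513)<.03)&(abs(X[:,1])<.03)]
    print('gripw',len(q),q.mean(0).round(4),q.max(0).round(4))
    q=X[(X[:,2]>.21)&(X[:,2]<.245)&(abs(abs(X[:,0]-.5133)-.038)<.01)&(abs(X[:,1])<.03)]
    print('bar',len(q),q.min(0).round(4),q.max(0).round(4))
st()"
```

```text
grip 212 [0.5112 0.0051 0.2681] [0.5259 0.021  0.2885]
gripw 607 [5.132e-01 2.000e-04 2.866e-01] [0.525  0.0104 0.2904]
bar 268 [ 0.4654 -0.0091  0.2252] [0.5613 0.0065 0.2364]
grip 215 [0.5111 0.0046 0.2676] [0.5261 0.0204 0.2887]
gripw 603 [5.132e-01 2.000e-04 2.867e-01] [0.5254 0.0105 0.2902]
bar 269 [ 0.4653 -0.0093  0.2244] [0.5611 0.0064 0.2361]
t 21.68 pos [ 0.5121 -0.0028  0.4019] F [ 0.12  0.67 -0.24] tx [0.03  1.    0.001] ty_yaw -0.03 w 0.0556
```

View pics/s6.png

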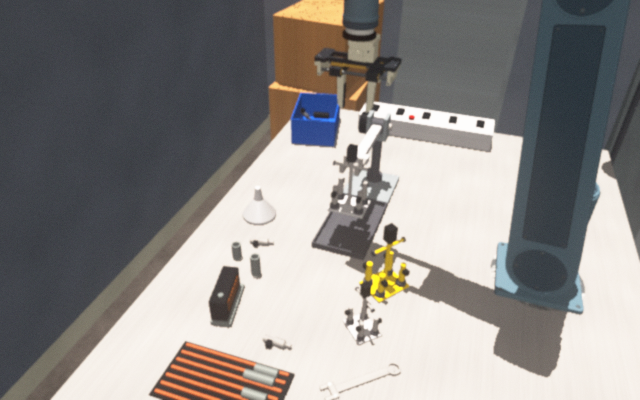

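The rack hangs upright and still in the fork over the tray at about (350,180). The gripper is clear and the other things are where they were. Handing in.

```bash
python3 -c "
from h import *
print(order.hand_in())"
```

```text
the job is handed in; nothing more can be done
None
```

The larger grey rack now hangs by its crossbar in the fork over the tray, and I handed the job in at about t = 21.7 s. The hand-in gave no verdict.

I gripped it by the black block and brought it in from beyond the fork tip. I rode the arm down about 40 to 48 mm in small steps until the tool carried roughly 0 of the rack's 4.4 N, paused, then let go and withdrew straight up.

**Last checks:**
- **Rack:** it did not move between two readings 0.1 s apart, and in the last side picture it is upright. The bar is at about y = -0.001, my seat estimate is about -0.002, and the bar is centred across the prongs.
- **Gripper:** it is open and about 0.1 m above the rack, with no contact force.
- **Bystanders:** they look unmoved in the last picture. I did not measure them.

**What disagreed:**
- **Arm contact:** the fork took the load at a tool height about 5 to 8 mm above what I had predicted.
- **Sideways forces:** friction drag of up to 2.2 N along y and a preload of about 2.4 N along x showed up while riding down. I eased both before opening, though about 1.4 N along x and 0.9 N along y remained when I opened.
- **Arm angle:** I never measured it directly. The slope from the camera depth gave about 0.19 rad, against 0.15 to 0.17 rad from how far the tool went down.

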